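# Load the strip jig, seat its thumbscrew and hold it a quarter turn back

## Robot

A 6-joint arm with a two-finger parallel gripper is mounted at the origin on a cart in front of the work surface, level with it; the furniture and walls round the work are solid. World frame = base frame: x ahead of the robot, y to its left, z up, the work surface at z = 0. Lengths are in m, angles in rad, forces in N, time in s.
With the tool pointing down it reaches from about 0.3 to 0.875 m from the base axis. Payload 6.4 kg.
Tool frame: the origin (TCP) lies midway between the tips of the shut fingers; the grasp point (between the pads) lies 19 mm behind it; z points along the fingers, y is the line along which they close (so a half turn about z gives the same grasp; the last joint's range is limited). The gripper opens to 85 mm and grips with 20 to 120 N. Pads are 22 mm wide; open, the fingers measure 114 mm over their backs; the gripper's body (76 mm by 85 mm) begins 54 mm behind the grasp point. The pads swing forward as they close: fully open they stand 13 mm farther back than shut.
Start: joints at [-1.479, 0.181, 1.607, -0, 1.354, -0.206], TCP at [0.169, -0.55, 0.231] pointing down, gripper open.
Joint ranges: [-2.99, 2.99], [-0.89, 2.07], [0.3, 2.58], [-1.14, 4.28], [0, 2.63], [-3.12, 3.12]. Speed limits (rad/s): [2.57, 2.57, 3.01, 3.14, 3.14, 3.14].

## Interface

Orientations are given as a unit quaternion [w, x, y, z].
In Python, from bench import ctrl gives the robot as it stands.
- The arm moves only by the tool drive_tool, never from a script. Its argument "plan" is a list that holds one entry, the list of rows, each a list of 4 numbers: the shift along the tool's x, y, z scaled (see below), then the turn about the tool's z scaled (see below). In form: [[[x, y, z, roll], ...]]. A call has 1 to 12 rows; each row is the pose to reach, as a shift and turn from the pose commanded when the call began, along the tool's axes at that moment, turning the shorter way round; what a row does not reach only later rows make up. The controller multiplies each number of a shift by 400 mm and each number of a turn by 180 degrees. A row lasts 1/12 s, in which the tool goes at most 41.7 mm and 7.16 degrees, less where a joint would pass 70% of its speed; a pose out of reach is approached as far as the arm can. A call with a number of a shift or a turn outside -1 to 1 is refused whole. A call with a gripper value outside its range is refused whole. "jaw" is the closure, from 0 (fully open) to 1 (shut), set as the call begins (left out, the last holds). The fingers move at their own pace and stop on an object; the grip force is fixed at half the most. Time passes only in rows, so rows that repeat a pose let the fingers close. It gives the time, the measured TCP pose, the force, the opening and the grip force at its end, in the units of the state.
- ctrl.get_obs(): the state, without advancing time (a new reading comes with each control period).
- ctrl.camera(name): name is "scene" or "top" or "wrist"; returns (picture, depth): 384x512x3 uint8, red, green, blue; 384x512 float32, m along the optical axis (not along the pixel's ray), 0 where there is no reading.
- ctrl.camera_info(name): a dict with "camera_matrix" (3x3 intrinsics, pixels), "D" ([k1, k2, p1, p2, k3] as OpenCV has them; the pictures are not rectified), "R" (3x3) and "t" (3): a world point X has camera coordinates R X + t; the wrist camera has in their place "T_tool_cam" (4x4, takes a point from camera to tool coordinates, whose origin is the TCP and whose axes are the flange's). Camera axes: x right, y down, z forward; pixel columns grow to the right and rows downward; lengths in m; the calibration is good to about 2 mm. A picture is of the moment at which its call begins: read the wrist's pose just before it. camera_info takes no time and is no camera call.
- ctrl.hand_in(): hands the job in; it is judged then, once.
The state is a dict: "time_s": time; "q": joint angles; "dq": joint speeds; "joint_efforts": joint torques, N m; "eef_pos": TCP position; "eef_rot": TCP orientation; "wrist_force": force on the tool from outside, world axes, zero at the start; "torque": the same for the moment, N m; "opening": opening from 0.0 (shut) to 1.0 (fully open); "grasp_force": force on a finger pad.
Only numpy, scipy, OpenCV 4.12 (cv2) and the standard library are available. Lean on these libraries where they do the work, as an engineer would, in place of code of your own. Each camera call takes 0.05 s, during which the arm holds its last target. There are 200 camera calls.

## Task

Lay the two look-alike wooden strips flat in the jig, the long one in the long pocket and the short one in the short pocket. Then turn the red thumbscrew clockwise until it comes up solid, back it off a quarter turn so the strips can just slide, and finish still gripping the screw there (do not let go: it is held for the lock nut). Leave the sanding block, the pale offcut and the pencil where they lie.

Things in the scene. Friction and masses are not known exactly. Their poses are not given: they have to be found in the camera images.
- jig: fixed clamping jig, plywood base 80 (x) by 232 (y) by 10 mm reaching x -45 to 35, y -101 to 131. Origin on the table under the screw's axis, z up. Pockets in line along y: long at +y, short at -y; floor 10 mm, walls 22 to 24 mm above the table. Fixed fence on their +x side (inner face x = 15 mm), steel jaw 14 mm thick on the -x side. Between them a screw post 26 mm across, 46 mm high
- long_pocket (a point): point on the floor of the long pocket, at mid-length and 10 mm in front (-x) of the fence; axes as the jig. The pocket is 99 mm long (y). Its width (x), from fence to jaw, is 20.6 mm with the screw seated plus 2 mm for each rad the screw is short of its seat
- short_pocket (a point): the same point of the short pocket, which is 69 mm long (y); width as the long pocket
- clamp_screw (a joint): the thumbscrew, rad: grows as it is turned clockwise seen from above; 0 fully slack, 3.14 (hard stop) seated. It starts 0.7 to 1.4. Turning drives the jaw towards the fence, 2 mm per rad; a steady drag of about 0.08 N m, and it stays where it is left. The screw does not rise or sink
- screw_grip (a point): point on the screw's upright axis at the height to grip, 70 mm above the table. The grip is a red upright wing, 44 mm long (this frame's x), 12 mm thick (its y), from 54 to 82 mm above the table, with a white line along its top. The wing lies along the jig's y when seated and square across it a quarter turn back
- long_strip: loose brown wooden strip 20 (x) by 95 (y) by 30 (z) mm, 35 to 70 g, lying on the table; origin at the centre of its underside
- short_strip: loose brown wooden strip of the same section, 20 (x) by 65 (y) by 30 (z) mm; origin at the centre of its underside
- sanding_block: bystander: brown wooden block 62 by 105 by 30 mm; origin at the centre of its underside
- offcut: bystander: small pale wooden block 30 by 55 by 18 mm; origin at the centre of its underside
- pencil: bystander: yellow pencil 170 mm long; origin at the centre of its underside
Things that resemble listed ones, but are neither listed nor needed, are in the scene too. What is shaped like the short_strip but purple or yellow is not meant.

How it is judged:
By the outcome, as a careful person would: the job done as asked, in the order asked, and still so for the second after the job is handed in, while the arm keeps its last pose, push and grip.
It also fails if it takes over 67 s, if anything falls off the work surface, if the arm or the gripper's body presses on something with over 40 N, if the wrist force passes 120 N, or if a joint passes its speed limit or range.

## Working session

There is one attempt and no reset: what is moved stays moved. The work goes in short steps, Python scripts to look and compute and a tool call to move; the robot and the scene stay as the last step left them, time stands still between calls to the robot, and variables do not carry over. Pictures are saved under pics/ and viewed, at most 10 in all, crops included, and the job is handed in when it is done.

Besides the shell and the picture viewer there is one more tool, called after "Call:" as name(argument=value, ...) on one line, values as JSON. drive_tool: Moves the arm, as the interface text tells. Its arguments: {"type":"object","properties":{"plan":{"type":"array"},"jaw":{"type":"number"}},"required":["plan"]}

```bash
ls; mkdir -p pics
cat > h.py <<'E'
import numpy as np, cv2
from bench import ctrl
from scipy.spatial.transform import Rotation as Rn
def cam(name):
    o=ctrl.get_obs(); im,d=ctrl.camera(name); i=ctrl.camera_info(name)
    K=np.array(i["camera_matrix"]);D=np.array(i["D"])
    if name=="wrist":
        w,x,y,z=o["eef_rot"]; T=np.eye(4);T[:3,:3]=Rn.from_quat([x,y,z,w]).as_matrix();T[:3,3]=o["eef_pos"]
        T=T@np.array(i["T_tool_cam"]); R=T[:3,:3].T; t=-R@T[:3,3]
    else: R=np.array(i["R"]);t=np.array(i["t"]).ravel()
    return im,d,K,D,R,t
def cloud(d,K,D,R,t):
    h,w=d.shape; u,v=np.meshgrid(np.arange(w),np.arange(h))
    n=cv2.undistortPoints(np.stack([u,v],-1).reshape(-1,1,2).astype(float),K,D).reshape(h,w,2)
    P=np.dstack([n[...,0]*d,n[...,1]*d,d]); X=(P-t)@R; X[d==0]=np.nan; return X
def ray(uv,z,K,D,R,t):
    n=cv2.undistortPoints(np.array(uv,float).reshape(-1,1,2),K,D).reshape(-1,2)
    c=-R.T@t; dr=np.c_[n,np.ones(len(n))]@R; return c+dr*((z-c[2])/dr[:,2])[:,None]
E
python3 - <<'E'
from h import *
im,d,*c=cam("top"); X=cloud(d,*c)
np.savez("top.npz",im=im,X=X)
cv2.imwrite("pics/top.png",cv2.resize(im[...,::-1],(800,600)))
im2,d2,*c2=cam("scene"); np.savez("scene.npz",im=im2,X=cloud(d2,*c2));cv2.imwrite("pics/scene.png",cv2.resize(im2[...,::-1],(800,600)))
print(ctrl.get_obs())
print(ctrl.camera_info("top"))
E
```

```text
pics
{'time_s': 0.1, 'q': array([-1.47928729e+00,  1.81469965e-01,  1.60791343e+00,  1.42662607e-05,
        1.35379871e+00, -2.06291810e-01]), 'dq': array([ 0.00072215, -0.00257349, -0.00149024,  0.00010706,  0.00198467,
        0.00162914]), 'joint_efforts': array([-3.25734106e-05, -4.45880878e+01, -3.52240813e+01, -2.60608840e-04,
        4.16281502e-03, -1.92200321e-05]), 'eef_pos': array([ 0.16869476, -0.5491764 ,  0.23046981]), 'eef_rot': array([-7.93019184e-04,  9.88934715e-01,  1.48349243e-01,  5.25386136e-05]), 'wrist_force': array([ 0.49305102,  0.27659124, -0.75456455]), 'torque': array([-0.01559732,  0.03732312,  0.0082855 ]), 'grasp_force': 0.0, 'opening': 0.9981180801703959}
{'camera_matrix': array([[415.52569252,   0.        , 246.49414613],
       [  0.        , 415.52569252, 191.82287352],
       [  0.        ,   0.        ,   1.        ]]), 'D': array([0.00764626, 0.        , 0.        , 0.        , 0.        ]), 'R': array([[ 9.01513472e-03, -9.99959363e-01, -1.45231164e-05],
       [-9.85057457e-01, -8.87828854e-03, -1.71997042e-01],
       [ 1.71989924e-01,  1.56488261e-03, -9.85097466e-01]]), 't': array([0.03805115, 0.49809235, 1.2467402 ])}
```

View pics/top.png

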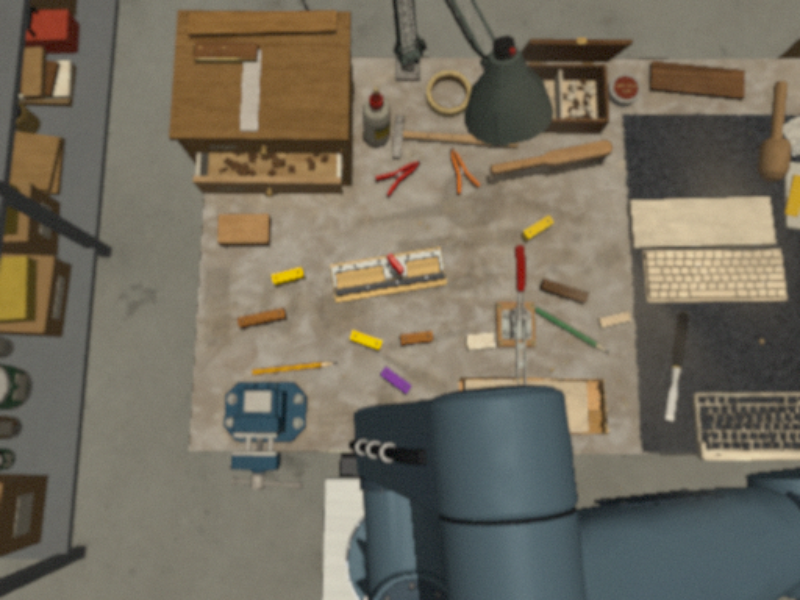

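View pics/scene.png

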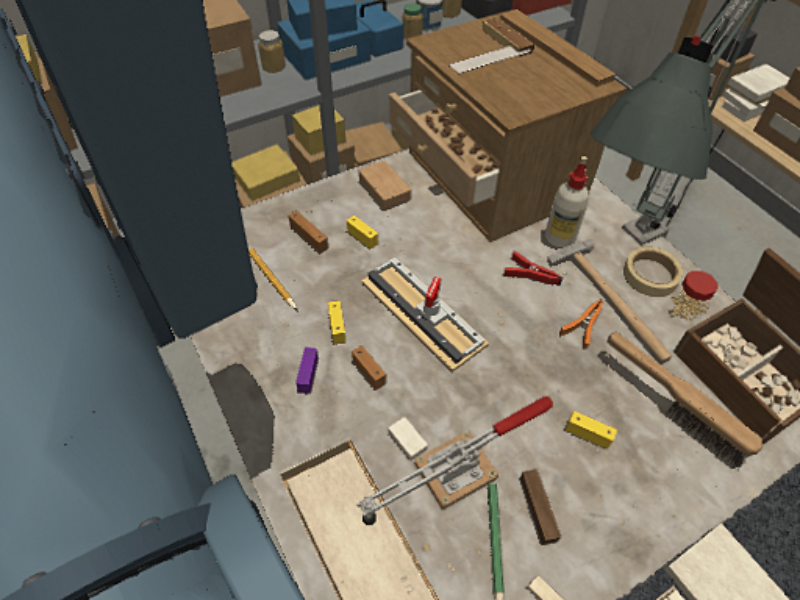

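Candidates (top view, 800x600 px): the orange-brown strip at (262,317) is about 95 mm long, so it should be the long strip. The orange-brown strip at (416,338) should be the short one. Look-alikes are the dark brown bar (564,291), the yellow bars (288,276), (366,340) and (538,228), the purple bar (396,380), the sanding block (243,229) and the offcut (481,340). The jig is at (388,275) with its red wing at (396,264). Next I'll measure these and check a crop.

Run:
```python
from h import *
for nm in("top","scene"):
    f=np.load(nm+".npz");im,X=f["im"],f["X"]
    hsv=cv2.cvtColor(im,cv2.COLOR_RGB2HSV)
    ok=(X[...,2]>.02)&(X[...,2]<.04)
    n,l,st,ce=cv2.connectedComponentsWithStats(ok.astype(np.uint8))
    print(nm)
    for i in range(1,n):
        if st[i,4]<60 or st[i,4]>6000: continue
        m=(l==i)&(X[...,2]>.025); 
        if m.sum()<20: continue
        r=cv2.minAreaRect((X[m][:,:2]*1000).astype(np.float32))
        print((ce[i]*1.5625).astype(int),[np.round(a,1) for a in r],np.round(np.median(X[m][:,2]),4),np.median(hsv[m],0))
    red=(hsv[...,1]>170)&((hsv[...,0]<6)|(hsv[...,0]>174))&(X[...,2]>.045)&(X[...,2]<.1)
    P=X[red];P=P[(abs(P[:,0]-.6)<.3)]
    n,l,st,ce=cv2.connectedComponentsWithStats(red.astype(np.uint8))
    for i in range(1,n):
        if st[i,4]>15:
            Q=X[l==i];Q=Q[Q[:,2]>Q[:,2].max()-.012];print("red",(ce[i]*1.5625).astype(int),np.round(Q.mean(0),4),cv2.minAreaRect((Q[:,:2]*1000).astype(np.float32)))
im=np.load("top.npz")["im"][...,::-1]
a=cv2.resize(im[150:235,145:300],(800,439),interpolation=cv2.INTER_CUBIC)
cv2.imwrite("pics/c1.png",a)
```

```text
top
[447  90] [array([954.4, -85.6]), array([89. , 94.4]), np.float64(76.2)] 0.0268 [ 20. 107. 159.]
[551  85] [array([ 950.7, -314.4]), array([114.9,  44.2]), np.float64(24.8)] 0.033 [18. 72. 72.]
[586  92] [array([ 943.9, -370.4]), array([106.5,  77.1]), np.float64(1.1)] 0.0294 [ 16. 108.  53.]
[624  87] [array([ 964.5, -463. ]), array([63.3, 64.1]), np.float64(85.5)] 0.0267 [ 11. 125. 119.]
[773 108] [array([ 910.7, -770.2]), array([ 11.4, 130.1]), np.float64(80.7)] 0.0358 [ 16. 118.  96.]
[575 127] [array([ 871.8, -355.4]), array([  5.3, 121.5]), np.float64(0.1)] 0.0327 [ 16.  103.5  58. ]
[763 166] [array([ 793.9, -738.8]), array([84.9, 28.1]), np.float64(17.7)] 0.0347 [ 16. 106.  73.]
[794 195] [array([ 732. , -803.1]), array([13.5, 73.1]), np.float64(83.7)] 0.0258 [ 22. 202. 192.]
[701 221] [array([ 671.6, -605.3]), array([ 98.5, 287.1]), np.float64(2.1)] 0.026 [ 20.  62. 203.]
[243 227] [array([648.2, 336. ]), array([ 63.8, 105.8]), np.float64(1.4)] 0.0302 [ 16. 133. 169.]
[537 226] [array([ 656.2, -268.2]), array([20.2, 66.4]), np.float64(32.0)] 0.0302 [ 23. 204. 205.]
[418 
[... 3300 characters left out ...]
ray([ 455.8, -235.8]), array([21.1, 59.3]), np.float64(89.9)] 0.03 [20. 25. 94.]
[541 505] [array([ 523.7, -323.4]), array([79.9, 20.7]), np.float64(72.1)] 0.0256 [ 14. 116. 108.]
[722 570] [array([ 665.9, -516.9]), array([ 95.7, 106.6]), np.float64(1.4)] 0.0254 [ 21.  46. 224.]
red [697 288] [ 0.9343 -0.1815  0.0836] ((942.16943359375, -178.11122131347656), (47.28658676147461, 47.00664520263672), 64.77198028564453)
red [432 293] [0.563  0.0193 0.0817] ((565.7023315429688, 23.228408813476562), (42.389808654785156, 11.99998664855957), 39.14036560058594)
red [522 415] [ 0.5569 -0.222   0.0796] ((558.134033203125, -220.73489379882812), (17.397233963012695, 91.61650848388672), 89.60359954833984)
```

View pics/c1.png

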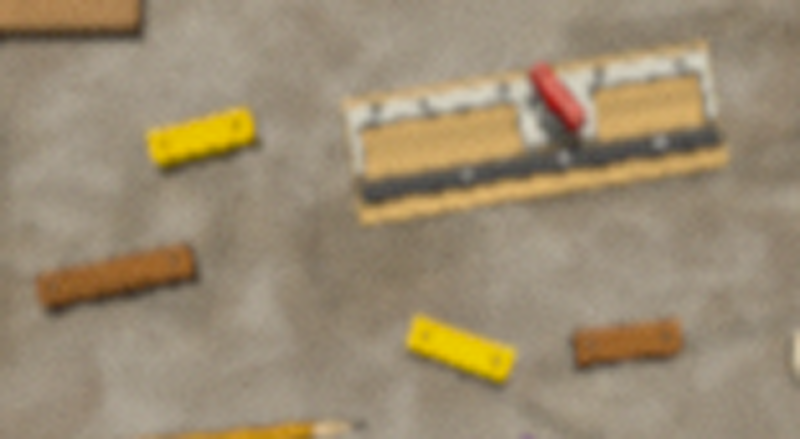

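The crop confirms it: the long strip is at crop px (117,276) and the short strip at (628,343), both orange-brown. The jig's long pocket is on the left (+y), with the white fence on the far side and the wing slanted.

```bash
cat >> h.py <<'E'
def xang(o):
    w,x,y,z=o["eef_rot"]; m=Rn.from_quat([x,y,z,w]).as_matrix(); return np.degrees(np.arctan2(m[1,0],m[0,0])),m
def go(x,y,z,a):
    o=ctrl.get_obs(); c,m=xang(o); s=m.T@(np.array([x,y,z])-o["eef_pos"])/.4
    r=-((a-c+180)%360-180)/180
    print("t",round(o["time_s"],2),"pos",np.round(o["eef_pos"],4),"ang",round(c,1),"-> row",np.round(s,4),round(r,4))
E
python3 - <<'E'
from h import *
go(.40,-.019,.25,98)
i=ctrl.camera_info("wrist");print(np.round(i["T_tool_cam"],3),i["camera_matrix"][0])
E
```

```text
t 0.1 pos [ 0.1687 -0.5492  0.2305] ang 17.1 -> row [ 0.9417 -1.0975 -0.0468] -0.4497
[[-0.    -0.949 -0.315  0.081]
 [ 1.    -0.     0.001  0.   ]
 [-0.001 -0.315  0.949 -0.142]
 [ 0.     0.     0.     1.   ]] [342.25801335   0.         260.47880335]
```

Call:
drive_tool(plan=[[[0.08,-0.09,-0.05,-0.04],[0.16,-0.18,-0.05,-0.08],[0.24,-0.27,-0.05,-0.12],[0.31,-0.36,-0.05,-0.16],[0.39,-0.45,-0.05,-0.2],[0.47,-0.54,-0.05,-0.24],[0.55,-0.63,-0.05,-0.28],[0.62,-0.72,-0.05,-0.32],[0.7,-0.81,-0.05,-0.36],[0.78,-0.9,-0.05,-0.4],[0.86,-0.99,-0.05,-0.44],[0.93,-1.0,-0.05,-0.45]]])

```text
time_s: 1.1
eef_pos: [0.3767, -0.0973, 0.2513]
eef_rot: [0.0, 0.653, 0.757, -0.0]
wrist_force: [0.8, -1.3, 0.5]
opening: 1.001
grasp_force: 0.0
```

Run:
```python
from h import *
go(.46,.02,.32,98)
```

```text
t 1.1 pos [ 0.3767 -0.0973  0.2513] ang 98.4 -> row [ 0.2596  0.249  -0.1719] 0.0023
```

Call:
drive_tool(plan=[[[0.08,0.08,-0.05,0],[0.16,0.16,-0.1,0],[0.24,0.24,-0.17,0],[0.24,0.24,-0.17,0],[0.24,0.24,-0.17,0],[0.24,0.24,-0.17,0]]])

```text
time_s: 1.6
eef_pos: [0.4591, 0.0097, 0.3195]
eef_rot: [0.0, 0.655, 0.756, -0.0]
wrist_force: [-0.6, 0.3, -0.0]
opening: 0.999
grasp_force: 0.0
```

```bash
cat > look.py <<'E'
from h import *
import sys
im,d,*c=cam("wrist"); X=cloud(d,*c); np.savez("w.npz",im=im,X=X,K=c[0],D=c[1],R=c[2],t=c[3])
cv2.imwrite("pics/%s.png"%sys.argv[1],cv2.resize(im[...,::-1],(800,600),interpolation=cv2.INTER_CUBIC))
hsv=cv2.cvtColor(im,cv2.COLOR_RGB2HSV)
def comps(m,name,zmin=-1):
    n,l,st,ce=cv2.connectedComponentsWithStats(m.astype(np.uint8))
    for i in range(1,n):
        if st[i,4]<80: continue
        Q=X[l==i]; r=cv2.minAreaRect((Q[:,:2]*1000).astype(np.float32))
        print(name,(ce[i]*1.5625).astype(int),st[i,4],[np.round(a,1) for a in r],np.round(np.median(Q[:,2]),4))
Z=X[...,2];H,S,V=hsv[...,0],hsv[...,1],hsv[...,2]
comps((Z>.025)&(Z<.045)&(H>8)&(H<19)&(S>120),"strip")
comps((H<6)&(S>170)&(Z>.075)&(Z<.09),"wing")
comps((Z>.019)&(Z<.03)&(S<90)&(V>110),"fence")
comps((Z>.019)&(Z<.03)&(S<110)&(V<110),"jaw")
comps((Z>.005)&(Z<.0145)&(S>90),"floor")
o=ctrl.get_obs();print(o["time_s"],o["eef_pos"],xang(o)[0])
E
python3 look.py w1
```

```text
strip [780 136] 169 [array([755.8, 120.4]), array([15.9, 30.6]), np.float64(48.5)] 0.0338
strip [362 246] 723 [array([426.3, -19.4]), array([19.6, 64.5]), np.float64(7.5)] 0.0298
wing [551 232] 302 [array([565.1,  24.7]), array([42.5, 12.4]), np.float64(41.8)] 0.081
wing [480 499] 663 [array([ 559.2, -218.9]), array([92.3, 16.9]), np.float64(0.7)] 0.0792
fence [560 123] 955 [array([573.4,  97.4]), array([ 39.7, 125.7]), np.float64(24.4)] 0.0218
fence [532 198] 182 [array([562.7,  36.4]), array([28.7, 19.8]), np.float64(8.5)] 0.0218
fence [552 289] 528 [array([581.5, -30.2]), array([41.3, 82.9]), np.float64(9.9)] 0.022
fence [370 430] 303 [array([ 455. , -198.4]), array([16.7, 58.1]), np.float64(89.6)] 0.0211
jaw [503 188] 1779 [array([536.6,  34.4]), array([ 14.4, 224.2]), np.float64(10.1)] 0.0233
jaw [535 211] 115 [array([564.5,  30.1]), array([42.2, 16.3]), np.float64(41.5)] 0.022
jaw [368 440] 137 [array([ 455.5, -205.6]), array([58.4,  4.5]), np.float64(0.1)] 0.0255
floor [777  72] 477 [array([751.6, 176.8]), array([  9. , 121.3]), np.float64(0.8)] 0.0102
floor [486 186] 1597 [ar
[... 516 characters left out ...]
1
floor [760 413] 473 [array([ 845.7, -140. ]), array([188.8,   8.6]), np.float64(84.3)] 0.0121
floor [712 375] 175 [array([ 778. , -101.8]), array([96.4,  6.5]), np.float64(8.8)] 0.01
floor [686 404] 117 [array([ 761.8, -134.4]), array([42.9,  4.3]), np.float64(43.6)] 0.0095
floor [376 411] 183 [array([ 456.7, -182.8]), array([88.7,  2.6]), np.float64(0.7)] 0.0098
floor [777 488] 82 [array([ 903.3, -225.9]), array([ 2.9, 64.2]), np.float64(89.4)] 0.009
floor [352 523] 361 [array([ 448.6, -328. ]), array([123.7,  10.5]), np.float64(59.2)] 0.0088
floor [413 527] 93 [array([ 514.6, -320.2]), array([82.6,  1.7]), np.float64(71.7)] 0.0098
1.65 [0.45830373 0.00903334 0.31863194] 98.14314076677043
```

View pics/w1.png

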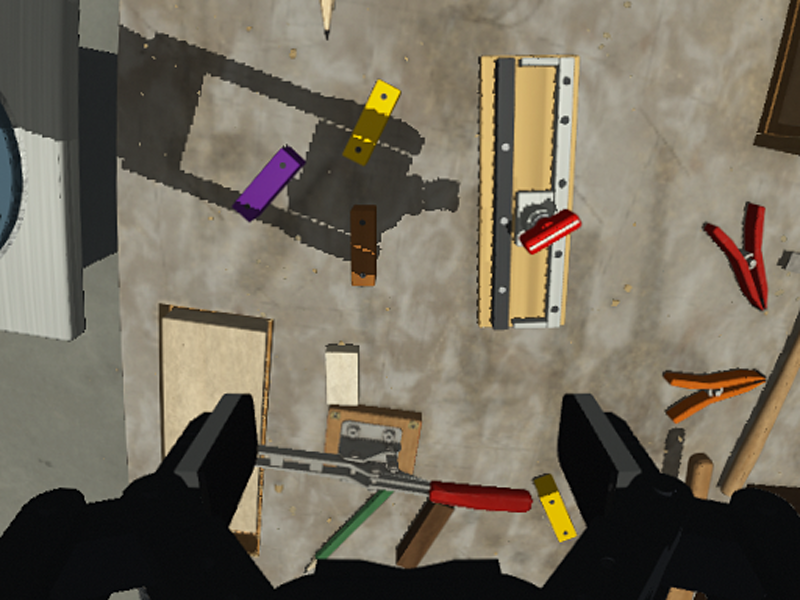

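The view shows the short strip at px (362,246), the jig standing upright at px (480-580, 55-330), the jaw at px x≈505, the fence at px x≈566 and the wing at (551,232). Next I'll profile the jig.

Run:
```python
from h import *
f=np.load("w.npz");X=f["X"]
a=np.radians(10.0);o=np.array([.565,.0246])
dx=X[...,:2]-o; xj=(dx[...,0]*np.cos(a)+dx[...,1]*np.sin(a))*1e3; yj=(-dx[...,0]*np.sin(a)+dx[...,1]*np.cos(a))*1e3; z=X[...,2]*1e3
def prof(A,B,lo,hi,rng,st=2):
    return [(int(b),round(float(np.median(z[(B>lo)&(B<hi)&(abs(A-b)<st/2)])),1)) for b in np.arange(*rng,st)]
print("x long",prof(xj,yj,40,90,(-50,42)))
print("x short",prof(xj,yj,-70,-30,(-50,42)))
print("y",prof(yj,xj,-2,8,(-106,136)))
# edges: fit base plate far edges and jaw angle
for lo,hi in((-90,-50),(-50,-20),(25,60),(60,100),(100,120)):
    m=(yj>lo)&(yj<hi)&(z>18)&(z<28)&(xj>-40)&(xj<-10); m2=(yj>lo)&(yj<hi)&(z>18)&(z<28)&(xj>5)&(xj<40)
    print(lo,np.round(np.percentile(xj[m],[1,50,99]),1),np.round(np.percentile(xj[m2],[1,50,99]),1))
```

```text
x long [(-50, -0.2), (-48, 0.2), (-46, -0.6), (-44, 3.4), (-42, 9.2), (-40, 9.9), (-38, 9.7), (-36, 9.8), (-34, 12.2), (-32, 22.9), (-30, 23.2), (-28, 23.6), (-26, 23.4), (-24, 23.4), (-22, 23.5), (-20, 23.2), (-18, 22.3), (-16, 9.9), (-14, 9.9), (-12, 10.1), (-10, 9.8), (-8, 9.8), (-6, 9.9), (-4, 9.9), (-2, 9.8), (0, 9.8), (2, 9.7), (4, 9.6), (6, 9.9), (8, 9.8), (10, 9.8), (12, 9.9), (14, 9.8), (16, 16.5), (18, 21.7), (20, 21.9), (22, 21.7), (24, 22.1), (26, 21.7), (28, 21.0), (30, 9.2), (32, 10.1), (34, 9.6), (36, 8.8), (38, 0.3), (40, -0.2)]
x short [(-50, -0.2), (-48, 0.2), (-46, -0.1), (-44, 4.4), (-42, 10.4), (-40, 9.8), (-38, 10.0), (-36, 10.0), (-34, 9.9), (-32, 20.7), (-30, 23.3), (-28, 23.3), (-26, 23.6), (-24, 23.3), (-22, 23.7), (-20, 23.3), (-18, 22.3), (-16, 10.1), (-14, 10.0), (-12, 9.8), (-10, 10.0), (-8, 9.9), (-6, 10.0), (-4, 9.9), (-2, 10.0), (0, 10.0), (2, 10.2), (4, 9.7), (6, 9.6), (8, 10.1), (10, 10.1), (12, 9.9), (14, 10.1), (16, 18.7), (18, 22.2), (20, 21.9), (22, 22.0), (24, 22.0), (26, 21.9), (28, 21.2), (30, 10.2), (32, 10.1), (34, 10.1), (36, 8.6), (38, 0.
[... 1022 characters left out ...]
(60, 10.1), (62, 9.7), (64, 10.0), (66, 9.9), (68, 9.7), (70, 9.5), (72, 9.9), (74, 10.4), (76, 9.7), (78, 10.2), (80, 9.6), (82, 9.9), (84, 9.6), (86, 9.2), (88, 9.4), (90, 9.6), (92, 9.6), (94, 10.2), (96, 9.2), (98, 9.8), (100, 10.5), (102, 10.0), (104, 9.7), (106, 9.9), (108, 9.5), (110, 9.7), (112, 9.3), (114, 10.1), (116, 9.4), (118, 10.3), (120, 10.5), (122, 22.2), (124, 21.5), (126, 21.5), (128, 9.5), (130, 8.9), (132, -0.1), (134, -0.5)]
-90 [-32.8 -26.3 -18.9] [14.8 20.5 27.1]
-50 [-32.9 -26.4 -12.1] [15.2 20.9 27.3]
25 [-33.4 -26.4 -19.4] [16.2 21.4 27.9]
60 [-33.3 -26.5 -19.1] [15.2 21.1 27.8]
100 [-32.7 -26.3 -19.2] [15.4 21.2 27.4]
  return _methods._mean(a, axis=axis, dtype=dtype,
  ret = ret.dtype.type(ret / rcount)
```

Run:
```python
from h import *
go(.4264,-.0194,.06,97.3)
```

```text
t 1.65 pos [0.4583 0.009  0.3186] ang 98.1 -> row [-0.0591 -0.0882  0.6467] 0.0047
```

Call:
drive_tool(plan=[[[-0.015,-0.022,0.1,0.005],[-0.03,-0.044,0.2,0.005],[-0.045,-0.066,0.3,0.005],[-0.059,-0.088,0.4,0.005],[-0.059,-0.088,0.5,0.005],[-0.059,-0.088,0.58,0.005],[-0.059,-0.088,0.647,0.005],[-0.059,-0.088,0.647,0.005],[-0.059,-0.088,0.647,0.005],[-0.059,-0.088,0.647,0.005],[-0.059,-0.088,0.647,0.005]]])

```text
time_s: 2.57
eef_pos: [0.4286, -0.0204, 0.0624]
eef_rot: [0.002, 0.662, 0.75, 0.001]
wrist_force: [-0.1, 0.8, 0.2]
opening: 1.001
grasp_force: 0.0
```

Run:
```python
from h import *
go(.4264,-.0194,.015,97.3)
```

```text
t 2.57 pos [ 0.4286 -0.0204  0.0624] ang 97.1 -> row [ 0.0033 -0.0055  0.1184] -0.0009
```

Call:
drive_tool(plan=[[[0.002,-0.004,0.06,0],[0.003,-0.005,0.118,0],[0.003,-0.005,0.118,0],[0.003,-0.005,0.118,0]]])

```text
time_s: 2.9
eef_pos: [0.4251, -0.0186, 0.014]
eef_rot: [-0.0, 0.662, 0.75, -0.0]
wrist_force: [0.1, 0.2, 0.2]
opening: 1.002
grasp_force: 0.0
```

Call:
drive_tool(plan=[[[0,0,0,0],[0,0,0,0],[0,0,0,0],[0,0,0,0],[0,0,0,0],[0,0,0,0],[0,0,0,0],[0,0,0,0]]], jaw=1)

```text
time_s: 3.57
eef_pos: [0.4256, -0.0188, 0.014]
eef_rot: [0.0, 0.662, 0.75, 0.0]
wrist_force: [-1.4, -0.1, 6.3]
opening: 0.215
grasp_force: 59.2
```

Run:
```python
from h import *
go(.5788,-.0303,.08,100)
```

```text
t 3.57 pos [ 0.4256 -0.0188  0.014 ] ang 97.2 -> row [-0.0764  0.3765 -0.1646] -0.0157
```

Call:
drive_tool(plan=[[[0,0,-0.08,0],[-0.01,0.04,-0.165,-0.005],[-0.03,0.12,-0.165,-0.01],[-0.045,0.2,-0.165,-0.016],[-0.06,0.28,-0.165,-0.016],[-0.07,0.34,-0.165,-0.016],[-0.076,0.376,-0.165,-0.016],[-0.076,0.376,-0.165,-0.016],[-0.076,0.376,-0.165,-0.016],[-0.076,0.376,-0.165,-0.016],[-0.076,0.376,-0.165,-0.016]]])

```text
time_s: 4.48
eef_pos: [0.5766, -0.0297, 0.0789]
eef_rot: [-0.001, 0.643, 0.766, -0.0]
wrist_force: [-1.0, -0.5, -0.6]
opening: 0.218
grasp_force: 59.1
```

Run:
```python
from h import *
im,d,*c=cam("wrist"); X=cloud(d,*c)
cv2.imwrite("pics/w2.png",cv2.resize(im[...,::-1],(800,600),interpolation=cv2.INTER_CUBIC))
np.savez("w.npz",im=im,X=X)
go(.5788,-.0303,.08,100)
```

```text
t 4.53 pos [ 0.5768 -0.0298  0.0791] ang 100.0 -> row [-0.0021  0.0046 -0.0023] 0.0002
```

View pics/w2.png

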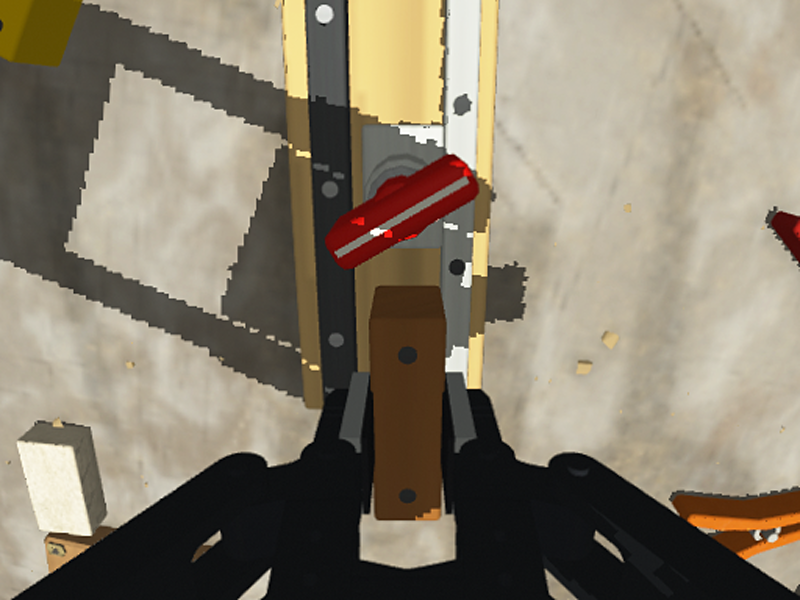

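The strip is gripped squarely, with its near end at px (407,300), and hangs over the short pocket between the jaw (px x≈330) and the fence (px x≈460). Next I'll measure it against the jig.

Run:
```python
from h import *
f=np.load("w.npz");X=f["X"];im=f["im"]
a=np.radians(10.0);o=np.array([.565,.0246])
dx=X[...,:2]-o; xj=(dx[...,0]*np.cos(a)+dx[...,1]*np.sin(a))*1e3; yj=(-dx[...,0]*np.sin(a)+dx[...,1]*np.cos(a))*1e3; z=X[...,2]*1e3
H,S,V=cv2.split(cv2.cvtColor(im,cv2.COLOR_RGB2HSV))
m=(H>5)&(H<19)&(S>120)&(z>60)&(z<110)&(yj<-10)
print("strip z",np.percentile(z[m],[1,50,99]));t=m&(z>np.percentile(z[m],50)-3)
print("x",np.percentile(xj[t],[1,99]),"y",np.percentile(yj[t],[0.5,99.5]),cv2.minAreaRect(np.float32(np.c_[xj[t],yj[t]])))
for n,lo,hi in(("jaw",-40,-10),("fence",8,40)):
  for y0 in(-40,-25,-5,25,40,55):
    q=(yj>y0)&(yj<y0+12)&(z>18)&(z<27)&(xj>lo)&(xj<hi)
    if q.sum()>20: print(n,y0,np.round(np.percentile(xj[q],[2,98]),1))
q=(xj>-10)&(xj<10)&(z>18)&(z<25)&(yj<60);print("post y",np.percentile(yj[q],[1,2,98,99]))
q=(V>0)&(z>79)&(z<84)&((H<6)|(H>174))&(S>170);print("wing",cv2.minAreaRect(np.float32(np.c_[xj[q],yj[q]])),z[q].max())
```

```text
strip z [68.91888307 94.47210756 95.88229491]
x [-6.93469314 12.03102223] y [-87.81499229 -23.7509554 ] ((2.5080032348632812, -56.210365295410156), (65.7093276977539, 19.97315788269043), 89.97930908203125)
jaw -40 [-32.7 -19.2]
jaw -25 [-33.  -26.5]
jaw -5 [-32.8 -12.2]
jaw 25 [-32.5 -18.8]
jaw 40 [-32.6 -18.9]
jaw 55 [-32.4 -19. ]
fence -40 [15.7 27.2]
fence -25 [ 8.7 27.2]
fence 25 [16.1 27.2]
fence 40 [15.9 27.5]
fence 55 [15.7 27.5]
post y [-22.84667422 -22.73092052  22.25623507  22.26090344]
wing ((0.7419891357421875, -0.10453033447265625), (43.212310791015625, 12.110090255737305), 30.055700302124023) 83.97909380368075
```

Call:
drive_tool(plan=[[[-0.002,0.002,0.04,0],[-0.002,0.002,0.08,0],[-0.002,0.002,0.11,0],[-0.002,0.002,0.125,0],[-0.002,0.002,0.134,0],[-0.002,0.002,0.134,0],[-0.002,0.002,0.134,0]]])

```text
time_s: 5.12
eef_pos: [0.5792, -0.0307, 0.0261]
eef_rot: [0.0, 0.643, 0.766, 0.0]
wrist_force: [-0.9, -0.0, -0.6]
opening: 0.221
grasp_force: 59.1
```

Call:
drive_tool(plan=[[[0,0,0.003,0],[0,0,0.003,0],[0,0,0.003,0]]])

```text
time_s: 5.37
eef_pos: [0.5793, -0.0307, 0.025]
eef_rot: [0.0, 0.643, 0.766, 0.0]
wrist_force: [0.2, -0.1, -0.6]
opening: 0.219
grasp_force: 59.1
```

Call:
drive_tool(plan=[[[0,0,0,0],[0,0,0,0],[0,0,0,0],[0,0,0,0],[0,0,0,0],[0,0,0,0]]], jaw=0)

```text
time_s: 5.87
eef_pos: [0.579, -0.0307, 0.0245]
eef_rot: [0.0, 0.642, 0.766, 0.0]
wrist_force: [-0.8, 0.2, 0.1]
opening: 1.0
grasp_force: 0.0
```

Run:
```python
from h import *
go(.4645,.2925,.17,102.6)
```

```text
t 5.87 pos [ 0.579  -0.0307  0.0245] ang 100.0 -> row [ 0.8454 -0.1409 -0.3637] -0.0142
```

Call:
drive_tool(plan=[[[0,0,-0.1,0],[0,0,-0.2,0],[0,0,-0.3,0],[0.06,-0.01,-0.39,0],[0.15,-0.03,-0.45,0],[0.25,-0.05,-0.45,-0.005],[0.35,-0.07,-0.45,-0.01],[0.45,-0.09,-0.45,-0.014],[0.55,-0.11,-0.45,-0.014],[0.63,-0.13,-0.45,-0.014],[0.65,-0.14,-0.45,-0.014],[0.65,-0.14,-0.45,-0.014]]])

```text
time_s: 6.87
eef_pos: [0.477, 0.2176, 0.2045]
eef_rot: [-0.0, 0.624, 0.781, -0.0]
wrist_force: [-0.2, -0.5, 0.4]
opening: 0.999
grasp_force: 0.0
```

```bash
sed -i 's/^cv2.imwrite/#&/' look.py; python3 look.py x | grep -v floor
python3 - <<'E'
from h import *
f=np.load("w.npz");X=f["X"];im=f["im"]
a=np.radians(10.0);o=np.array([.565,.0246])
dx=X[...,:2]-o; xj=(dx[...,0]*np.cos(a)+dx[...,1]*np.sin(a))*1e3; yj=(-dx[...,0]*np.sin(a)+dx[...,1]*np.cos(a))*1e3; z=X[...,2]*1e3
H,S,V=cv2.split(cv2.cvtColor(im,cv2.COLOR_RGB2HSV))
m=(H>5)&(H<19)&(S>120)&(z>30)&(z<50)&(yj<0)&(yj>-110)&(abs(xj)<25)
if m.sum()>5: print("short",z[m].mean(),cv2.minAreaRect(np.float32(np.c_[xj[m],yj[m]])))
E
```

```text
strip [728 125] 7049 [array([647.9, 336.2]), array([ 62.8, 103.6]), np.float64(1.0)] 0.0298
strip [413 123] 2323 [array([464.8, 291.9]), array([19.4, 94.5]), np.float64(12.5)] 0.0297
strip [769 405] 1195 [array([749.1, 173.6]), array([  6.7, 112.7]), np.float64(1.5)] 0.0344
fence [ 63 183] 113 [array([257.1, 212.9]), array([11.8, 14.1]), np.float64(15.8)] 0.0204
fence [132 198] 140 [array([303.1, 213.3]), array([12.6, 14.7]), np.float64(27.3)] 0.0205
fence [492 450] 1342 [array([562.5,  79.2]), array([ 41.7, 146.2]), np.float64(10.0)] 0.022
jaw [433 460] 1521 [array([532.9,  59. ]), array([ 14.5, 177. ]), np.float64(9.9)] 0.0235
jaw [465 510] 177 [array([563.3,  29.2]), array([38.1, 16.7]), np.float64(39.0)] 0.0229
6.9167 [0.47809827 0.21611337 0.2045408 ] 102.7091378110636
```

Run:
```python
from h import *
go(.4648,.2919,.015,102.5)
```

```text
t 6.92 pos [0.4781 0.2161 0.2045] ang 102.7 -> row [0.1924 0.0092 0.4738] 0.0012
```

Call:
drive_tool(plan=[[[0.09,0.005,0.03,0],[0.18,0.009,0.1,0],[0.192,0.009,0.2,0],[0.192,0.009,0.29,0],[0.192,0.009,0.35,0],[0.192,0.009,0.35,0],[0.192,0.009,0.35,0],[0.192,0.009,0.35,0]]])

```text
time_s: 7.58
eef_pos: [0.4674, 0.2907, 0.0662]
eef_rot: [0.001, 0.626, 0.78, 0.001]
wrist_force: [0.1, 0.1, 0.8]
opening: 0.996
grasp_force: 0.0
```

Run:
```python
from h import *
go(.4648,.2919,.015,102.5)
```

```text
t 7.58 pos [0.4674 0.2907 0.0662] ang 102.5 -> row [ 0.0043 -0.006   0.1279] -0.0002
```

Call:
drive_tool(plan=[[[0.002,-0.003,0.06,0],[0.002,-0.003,0.125,0],[0.002,-0.003,0.125,0],[0.002,-0.003,0.125,0],[0.002,-0.003,0.125,0]]])

```text
time_s: 8.0
eef_pos: [0.4659, 0.2922, 0.0169]
eef_rot: [0.001, 0.626, 0.78, 0.001]
wrist_force: [0.2, 0.7, 0.1]
opening: 1.002
grasp_force: 0.0
```

Call:
drive_tool(plan=[[[0,0,0,0],[0,0,0,0],[0,0,0,0],[0,0,0,0],[0,0,0,0],[0,0,0,0],[0,0,0,0],[0,0,0,0]]], jaw=1)

```text
time_s: 8.67
eef_pos: [0.4644, 0.2921, 0.015]
eef_rot: [0.0, 0.625, 0.78, 0.0]
wrist_force: [-0.1, -0.4, 6.1]
opening: 0.215
grasp_force: 59.4
```

Run:
```python
from h import *
a=np.radians(10); p=np.array([565,24.6])+np.array([[np.cos(a),-np.sin(a)],[np.sin(a),np.cos(a)]])@np.array([3,71.5])
print(p); go(p[0]/1e3,p[1]/1e3,.085,100)
```

```text
[555.53857856  95.53469887]
t 8.67 pos [0.4644 0.2921 0.015 ] ang 102.6 -> row [-0.5291  0.1156 -0.175 ] 0.0143
```

Call:
drive_tool(plan=[[[0,0,-0.09,0],[-0.05,0.01,-0.175,0],[-0.14,0.03,-0.175,0.005],[-0.23,0.05,-0.175,0.01],[-0.32,0.07,-0.175,0.014],[-0.41,0.09,-0.175,0.014],[-0.48,0.105,-0.175,0.014],[-0.529,0.116,-0.175,0.014],[-0.529,0.116,-0.175,0.014],[-0.529,0.116,-0.175,0.014],[-0.529,0.116,-0.175,0.014],[-0.529,0.116,-0.175,0.014]]])

```text
time_s: 9.67
eef_pos: [0.5544, 0.0965, 0.0841]
eef_rot: [-0.001, 0.642, 0.767, -0.0]
wrist_force: [-0.0, -0.3, 0.3]
opening: 0.222
grasp_force: 58.9
```

```bash
cat > m.py <<'E'
from h import *
im,d,*c=cam("wrist"); X=cloud(d,*c)
cv2.imwrite("pics/w3.png",cv2.resize(im[...,::-1],(800,600),interpolation=cv2.INTER_CUBIC))
a=np.radians(10.0);o=np.array([.565,.0246])
dx=X[...,:2]-o; xj=(dx[...,0]*np.cos(a)+dx[...,1]*np.sin(a))*1e3; yj=(-dx[...,0]*np.sin(a)+dx[...,1]*np.cos(a))*1e3; z=X[...,2]*1e3
H,S,V=cv2.split(cv2.cvtColor(im,cv2.COLOR_RGB2HSV))
m=(H>5)&(H<19)&(S>120)&(z>60)&(z<115)&(abs(xj)<30)&(yj<130)
t=m&(z>np.nanpercentile(z[m],50)-3)
print("strip z",np.median(z[t]),"y",np.percentile(yj[t],[0.5,99.5]),cv2.minAreaRect(np.float32(np.c_[xj[t],yj[t]])))
q=(xj>-8)&(xj<12)&(z>17)&(z<25)&(yj>100)&(yj<140);print("endwall y",q.sum(),np.percentile(yj[q],[1,3,97,99]))
for y0 in(95,105): 
  q=(yj>y0)&(yj<y0+10)&(z>18)&(z<27)&(xj>8)&(xj<40);print("fence",np.percentile(xj[q],[2,98]) if q.any() else 0)
E
python3 m.py; python3 -c "
from h import *
go(.5555,.0955,.085,100)"
```

```text
strip z 98.8578929779686 y [ 27.2365399  120.44802588] ((-3.5523452758789062, 73.23088836669922), (95.44879913330078, 32.4710807800293), 89.975341796875)
endwall y 374 [121.63744098 121.79585982 127.79723804 127.84409211]
fence [17.65347976 27.71206566]
fence [16.2932947  27.75248456]
t 9.72 pos [0.5545 0.0966 0.0842] ang 100.1 -> row [-0.0032  0.0021 -0.002 ] 0.0007
```

View pics/w3.png

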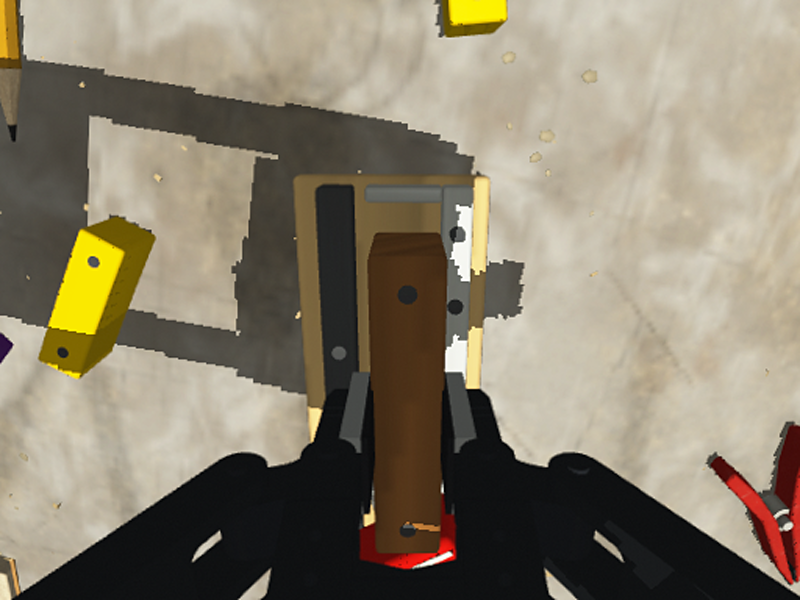

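The long strip hangs aligned over the long pocket: near end at px (407,245), end wall at px (405,192). It needs to shift about -1.2 mm along y, then go down.

Call:
drive_tool(plan=[[[-0.003,0.002,0.04,0],[-0.003,0.002,0.08,0],[-0.003,0.002,0.11,0],[-0.003,0.002,0.13,0],[-0.003,0.002,0.142,0],[-0.003,0.002,0.147,0],[-0.003,0.002,0.147,0],[-0.003,0.002,0.147,0],[-0.003,0.002,0.147,0]]])

```text
time_s: 10.47
eef_pos: [0.5569, 0.0944, 0.0263]
eef_rot: [0.001, 0.642, 0.766, 0.0]
wrist_force: [-0.6, -0.1, -0.3]
opening: 0.222
grasp_force: 58.9
```

Call:
drive_tool(plan=[[[0,0,0.002,0],[0,0,0.002,0],[0,0,0.002,0]]])

```text
time_s: 10.72
eef_pos: [0.5564, 0.0943, 0.0251]
eef_rot: [0.0, 0.643, 0.766, 0.0]
wrist_force: [-0.1, 1.1, -0.4]
opening: 0.215
grasp_force: 58.9
```

Call:
drive_tool(plan=[[[0,0,0,0],[0,0,0,0],[0,0,0,0],[0,0,0,0],[0,0,0,0],[0,0,0,0]]], jaw=0)

```text
time_s: 11.22
eef_pos: [0.5563, 0.0944, 0.0249]
eef_rot: [-0.0, 0.642, 0.766, 0.0]
wrist_force: [-0.4, -0.1, 0.2]
opening: 1.001
grasp_force: 0.0
```

Run:
```python
from h import *
go(.56,-.06,.28,100)
```

```text
t 11.22 pos [0.5563 0.0944 0.0249] ang 100.0 -> row [-0.3816 -0.0581 -0.6378] 0.0002
```

Now I'll lift straight up, move back to see the whole jig, and check both strips.

Call:
drive_tool(plan=[[[0,0,-0.1,0],[0,0,-0.2,0],[0,0,-0.3,0],[-0.06,0,-0.38,0],[-0.14,-0.02,-0.44,0],[-0.22,-0.04,-0.5,0],[-0.3,-0.05,-0.56,0],[-0.36,-0.058,-0.62,0],[-0.38,-0.058,-0.638,0],[-0.38,-0.058,-0.638,0],[-0.38,-0.058,-0.638,0],[-0.38,-0.058,-0.638,0]]])

```text
time_s: 12.22
eef_pos: [0.559, -0.0579, 0.2781]
eef_rot: [-0.002, 0.642, 0.767, -0.0]
wrist_force: [-0.3, 0.8, 0.1]
opening: 1.001
grasp_force: 0.0
```

```bash
cat > j.py <<'E'
from h import *
import sys
im,d,*c=cam("wrist"); X=cloud(d,*c)
cv2.imwrite("pics/%s.png"%sys.argv[1],cv2.resize(im[...,::-1],(800,600),interpolation=cv2.INTER_CUBIC))
a=np.radians(10.0);o=np.array([.565,.0246])
dx=X[...,:2]-o; xj=(dx[...,0]*np.cos(a)+dx[...,1]*np.sin(a))*1e3; yj=(-dx[...,0]*np.sin(a)+dx[...,1]*np.cos(a))*1e3; z=X[...,2]*1e3
H,S,V=cv2.split(cv2.cvtColor(im,cv2.COLOR_RGB2HSV))
for n,lo,hi in(("short",-100,-15),("long",15,130)):
    m=(H>5)&(H<19)&(S>100)&(z>34)&(z<46)&(abs(xj)<25)&(yj<hi)&(yj>lo)
    if m.sum()>5: print(n,m.sum(),np.percentile(z[m],[2,50,98]),cv2.minAreaRect(np.float32(np.c_[xj[m],yj[m]])))
for y0 in(-80,-50,25,60,95):
    q=(yj>y0)&(yj<y0+25)&(z>19)&(z<27)&(xj>-45)&(xj<-10)&(V<120)
    if q.any(): print("jaw",y0,np.percentile(xj[q],[2,98]).round(1))
q=(z>78)&(z<86)&((H<6)|(H>174))&(S>150)&(abs(xj)<30)&(abs(yj)<30)
if q.sum()>10: print("wing",cv2.minAreaRect(np.float32(np.c_[xj[q],yj[q]])))
E
python3 j.py w4
```

```text
short 985 [37.90841534 39.71597794 41.26011914] ((5.338686943054199, -58.02899169921875), (62.98972702026367, 19.8059139251709), 89.55207824707031)
long 1008 [37.72179297 39.63822068 41.3019318 ] ((4.488733291625977, 49.462669372558594), (52.72791290283203, 19.556808471679688), 89.85018920898438)
jaw -80 [-32.4 -19.5]
jaw -50 [-32.2 -19.6]
jaw 25 [-32.9 -19.7]
jaw 60 [-32.6 -19.8]
wing ((0.618800163269043, -0.4781036376953125), (43.27012634277344, 12.01475715637207), 30.428062438964844)
```

View pics/w4.png

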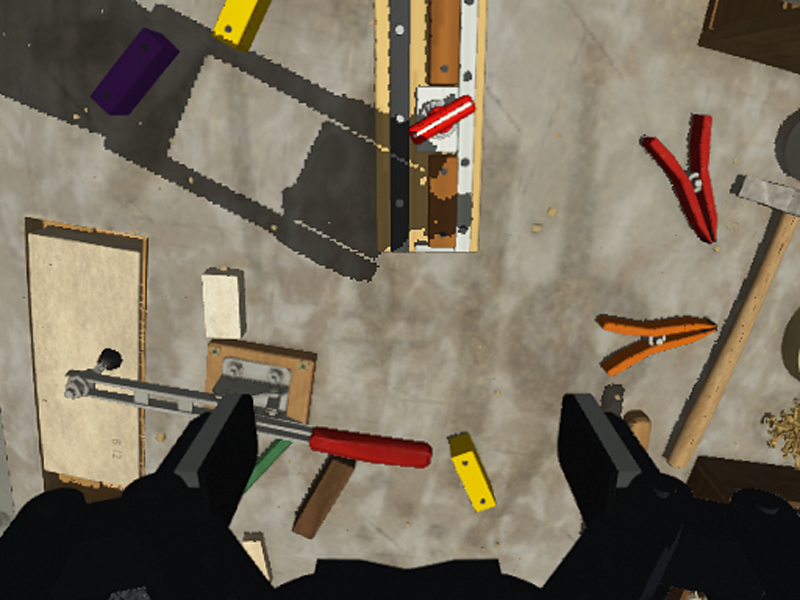

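Both strips lie flat in their pockets (tops at 39.7 mm, no tilt): the short one at px (443,200) and the long one at px (445,45). The wing is at px (442,118), at 30.3° in the jig frame.

Run:
```python
from h import *
print(np.degrees(ctrl.get_obs()["q"]).round(1))
go(.5657,.0244,.14,220.3)
```

```text
[-18.    6.8  90.7   0.   82.7 -28.1]
t 12.27 pos [ 0.559  -0.0577  0.278 ] ang 100.1 -> row [0.1983 0.0536 0.3452] -0.6676
```

Call:
drive_tool(plan=[[[0.05,0.015,0,-0.039],[0.1,0.03,0,-0.078],[0.15,0.04,0,-0.117],[0.198,0.054,0,-0.156],[0.198,0.054,0,-0.195],[0.198,0.054,0,-0.234],[0.198,0.054,0,-0.273],[0.198,0.054,0,-0.312],[0.198,0.054,0,-0.351],[0.198,0.054,0,-0.39],[0.198,0.054,0,-0.429],[0.198,0.054,0,-0.468]]])

```text
time_s: 13.27
eef_pos: [0.5664, 0.0241, 0.2783]
eef_rot: [-0.001, -0.041, 0.999, 0.0]
wrist_force: [-0.8, -0.3, 0.5]
opening: 1.002
grasp_force: 0.0
```

Run:
```python
from h import *
go(.5657,.0244,.14,220.3)
```

```text
t 13.27 pos [0.5664 0.0241 0.2783] ang -175.3 -> row [0.0007 0.0005 0.3457] -0.1975
```

Call:
drive_tool(plan=[[[0,0,0.09,-0.039],[0,0,0.18,-0.078],[0,0,0.27,-0.117],[0,0,0.345,-0.156],[0,0,0.345,-0.197],[0,0,0.345,-0.197],[0,0,0.345,-0.197],[0,0,0.345,-0.197]]])

```text
time_s: 13.93
eef_pos: [0.5679, 0.0231, 0.1427]
eef_rot: [0.001, -0.339, 0.941, -0.0]
wrist_force: [0.7, 0.4, 0.2]
opening: 0.998
grasp_force: 0.0
```

Run:
```python
from h import *
go(.5657,.0244,.052,220.3)
```

```text
t 13.93 pos [0.5679 0.0231 0.1427] ang -140.4 -> row [0.0023 0.0062 0.2267] -0.0039
```

Call:
drive_tool(plan=[[[0.001,0.002,0.08,-0.002],[0.001,0.002,0.16,-0.002],[0.001,0.002,0.225,-0.002],[0.001,0.002,0.225,-0.002],[0.001,0.002,0.225,-0.002],[0.001,0.002,0.225,-0.002],[0.001,0.002,0.225,-0.002],[0.001,0.002,0.225,-0.002]]])

```text
time_s: 14.6
eef_pos: [0.5683, 0.0225, 0.0544]
eef_rot: [0.002, -0.343, 0.939, -0.001]
wrist_force: [-0.9, 0.4, 0.0]
opening: 0.999
grasp_force: 0.0
```

Run:
```python
from h import *
go(.5657,.0244,.051,220.3)
```

```text
t 14.6 pos [0.5683 0.0225 0.0544] ang -139.9 -> row [0.0021 0.0079 0.0086] -0.0012
```

Call:
drive_tool(plan=[[[0.002,0.006,0.006,0],[0.002,0.006,0.006,0],[0.002,0.006,0.006,0],[0.002,0.006,0.006,0]]])

```text
time_s: 14.93
eef_pos: [0.5644, 0.0241, 0.0499]
eef_rot: [0.0, -0.343, 0.939, -0.0]
wrist_force: [-0.2, 0.6, -0.1]
opening: 1.003
grasp_force: 0.0
```

Run:
```python
from h import *
go(.5657,.0244,.051,220.3)
```

```text
t 14.93 pos [0.5644 0.0241 0.0499] ang -139.9 -> row [-0.003  -0.0016 -0.0029] -0.0011
```

Call:
drive_tool(plan=[[[-0.002,-0.002,-0.003,0],[-0.002,-0.002,-0.003,0],[-0.002,-0.002,-0.003,0],[-0.002,-0.002,-0.003,0]]])

```text
time_s: 15.27
eef_pos: [0.5656, 0.024, 0.0509]
eef_rot: [-0.0, -0.343, 0.939, 0.0]
wrist_force: [0.1, 0.1, -0.6]
opening: 1.001
grasp_force: 0.0
```

Call:
drive_tool(plan=[[[0,0,0,0],[0,0,0,0],[0,0,0,0],[0,0,0,0],[0,0,0,0],[0,0,0,0],[0,0,0,0],[0,0,0,0],[0,0,0,0],[0,0,0,0]]], jaw=1)

```text
time_s: 16.1
eef_pos: [0.565, 0.0246, 0.0512]
eef_rot: [-0.0, -0.343, 0.939, 0.001]
wrist_force: [-3.5, 2.0, 5.2]
opening: 0.203
grasp_force: 58.5
```

Run:
```python
from h import *
o=ctrl.get_obs();print(o["torque"],o["wrist_force"],np.degrees(o["q"]).round(1))
go(.5657,.0244,.051,220.3)
```

```text
[ 0.47099824  0.57440387 -0.05266329] [-3.48326038  2.00822518  5.24886361] [  -9.6   22.2  100.3    0.    57.5 -139.7]
t 16.1 pos [0.565  0.0246 0.0512] ang -139.9 -> row [-0.001  -0.0015  0.0006] -0.0011
```

The opening reads wider than a 12 mm wing should give, so I'll check with a picture.

```bash
python3 j.py w5; python3 -c "
from h import *
o=ctrl.get_obs();print(o['opening'],o['grasp_force'])"
```

```text
short 5310 [35.07301887 39.72246172 41.01797186] ((4.902557373046875, -57.77544403076172), (64.6908950805664, 21.168113708496094), 89.92604064941406)
long 1863 [34.54623335 39.35724336 40.71328855] ((0.7073945999145508, 71.75027465820312), (14.54388427734375, 91.81798553466797), 0.29007261991500854)
jaw -80 [-33.2 -20. ]
jaw -50 [-33.2 -19.7]
jaw 25 [-33.  -19.5]
jaw 60 [-33.  -19.6]
jaw 95 [-32.9 -19.9]
wing ((-0.02671337127685547, -0.6555442810058594), (44.00563049316406, 11.934892654418945), 30.56778907775879)
0.20494013071093375 58.51613759994507
```

View pics/w5.png

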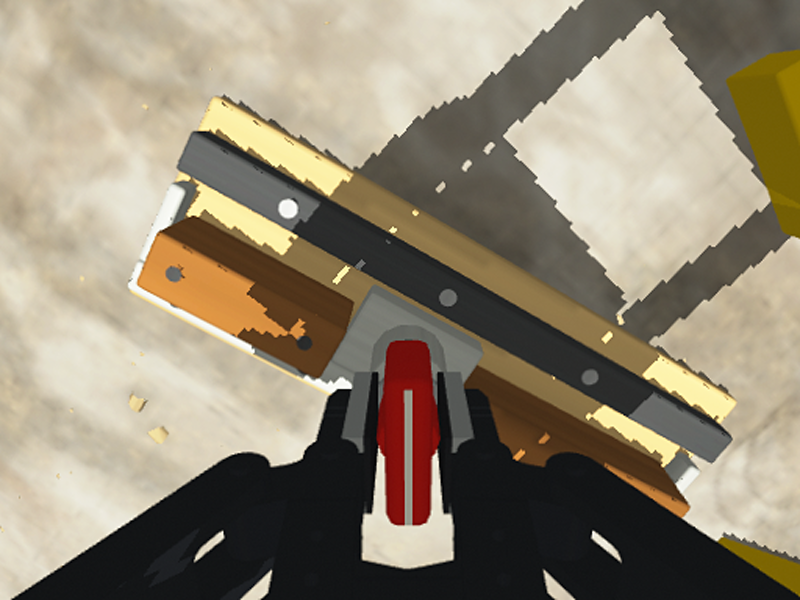

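The pads are square to the wing but are touching a wider round boss at px (408,435). I'll check how high the boss reaches.

```bash
cat >> j.py <<'E'
b=np.radians(30.5); u=xj*np.cos(b)+yj*np.sin(b); v=-xj*np.sin(b)+yj*np.cos(b)
R=((H<6)|(H>174))&(S>120)
for lo in range(44,90,4):
    q=R&(z>=lo)&(z<lo+4)&(abs(u)<30)&(abs(v)<25)
    if q.sum()>5: print(lo,q.sum(),"u",np.percentile(u[q],[2,98]).round(1),"v",np.percentile(v[q],[2,98]).round(1))
E
python3 j.py w6
```

```text
short 5313 [35.09506798 39.71555548 41.03196196] ((4.673084259033203, -57.7436637878418), (20.955530166625977, 64.64205169677734), 0.5462737679481506)
long 1875 [34.31012336 39.30998453 40.7307505 ] ((0.8200831413269043, 71.72620391845703), (14.691139221191406, 91.36759185791016), 0.20230987668037415)
jaw -80 [-33.3 -20.1]
jaw -50 [-33.2 -19.7]
jaw 25 [-32.9 -19.6]
jaw 60 [-33.1 -19.6]
jaw 95 [-33.  -19.9]
wing ((0.20845985412597656, -0.5167999267578125), (44.001930236816406, 11.95093059539795), 31.050870895385742)
52 6 u [-20.8   1.7] v [-9.3  7.5]
56 95 u [-22.    0.1] v [-8.7  7.6]
60 138 u [-21.9   1.4] v [-8.9  7.9]
64 144 u [-22.   -1.2] v [-8.3  7.3]
68 185 u [-21.9   0.6] v [-8.9  7.8]
72 265 u [-21.9   3.7] v [-8.3  7.3]
76 351 u [-21.9  17.3] v [-6.5  5.4]
80 2100 u [-20.6  19.4] v [-5.9  4.8]
```

Call:
drive_tool(plan=[[[0,0,0,0.02],[0,0,0,0.05],[0,0,0,0.08],[0,0,0,0.11],[0,0,0,0.14],[0,0,0,0.17],[0,0,0,0.2],[0,0,0,0.23],[0,0,0,0.26],[0,0,0,0.28],[0,0,0,0.28],[0,0,0,0.28]]])

```text
time_s: 17.2
eef_pos: [0.565, 0.0247, 0.0512]
eef_rot: [-0.001, 0.09, 0.996, 0.0]
wrist_force: [-3.0, 3.2, 6.1]
opening: 0.205
grasp_force: 58.5
```

```bash
python3 j.py w6 | grep -E "jaw|wing|short|long"
python3 - <<'E'
from h import *
o=ctrl.get_obs();print(o["torque"],o["wrist_force"],o["opening"])
go(.5657,.0244,.051,220.3)
E
```

```text
short 3027 [34.69329856 39.71657443 40.94213904] ((4.558015823364258, -57.65385437011719), (64.68294525146484, 20.51538848876953), 89.70874786376953)
long 7454 [35.04768979 39.65986984 40.95766899] ((3.8172078132629395, 70.58866119384766), (20.84239959716797, 95.00611877441406), 0.054916489869356155)
jaw -80 [-31.6 -18.5]
jaw -50 [-31.5 -18. ]
jaw 25 [-31.4 -18. ]
jaw 60 [-31.3 -18.2]
jaw 95 [-31.3 -18.1]
wing ((0.16391944885253906, -0.0015430450439453125), (12.019010543823242, 43.93678665161133), 70.57064819335938)
[ 0.51871979  0.56113896 -0.07270519] [-3.19906707  3.35753212  4.95316441] 0.2015368727302681
t 17.25 pos [0.565  0.0247 0.0512] ang 169.7 -> row [-0.0019 -0.0005  0.0006] -0.2811
```

Call:
drive_tool(plan=[[[0,0,0,0.03],[0,0,0,0.06],[0,0,0,0.09],[0,0,0,0.12],[0,0,0,0.15],[0,0,0,0.18],[0,0,0,0.21],[0,0,0,0.24],[0,0,0,0.27],[0,0,0,0.3],[0,0,0,0.32],[0,0,0,0.32]]])

```text
time_s: 18.25
eef_pos: [0.5651, 0.0249, 0.0512]
eef_rot: [-0.001, 0.559, 0.829, 0.0]
wrist_force: [-3.9, 2.5, 5.6]
opening: 0.204
grasp_force: 58.6
```

```bash
cat > s.py <<'E'
from h import *
o=ctrl.get_obs();print("torque",o["torque"].round(3),o["wrist_force"].round(1),o["opening"],"eff6",o["joint_efforts"][5].round(3))
go(.5657,.0244,.051,100)
E
python3 j.py w6 | grep -E "jaw|wing|short|long";python3 s.py
```

```text
short 1069 [38.84927822 39.90655436 40.986052  ] ((4.707433700561523, -52.81340408325195), (17.68401527404785, 52.6829833984375), 9.463406562805176)
long 9061 [38.06888248 39.72794581 41.09263831] ((4.037075042724609, 69.90914916992188), (20.13880157470703, 93.59449005126953), 0.2962670624256134)
jaw -50 [-29.3 -25.5]
jaw 25 [-29.  -15.6]
jaw 60 [-29.  -15.5]
jaw 95 [-28.7 -15.7]
wing ((0.5767312049865723, -0.29744529724121094), (11.862454414367676, 45.23601150512695), 11.741419792175293)
torque [ 0.574  0.555 -0.046] [-2.5  3.4  5.4] 0.20521894116243583 eff6 0.302
t 18.3 pos [0.5651 0.0248 0.0512] ang 112.1 -> row [-0.0016  0.001   0.0006] 0.0673
```

Call:
drive_tool(plan=[[[0,0,0,0.01],[0,0,0,0.02],[0,0,0,0.03],[0,0,0,0.04],[0,0,0,0.05],[0,0,0,0.05],[0,0,0,0.05]]])

```text
time_s: 18.88
eef_pos: [0.5651, 0.0248, 0.0512]
eef_rot: [-0.001, 0.621, 0.783, 0.0]
wrist_force: [-3.4, 2.9, 5.4]
opening: 0.206
grasp_force: 58.6
```

```bash
python3 s.py
```

```text
torque [ 0.683  0.497 -0.069] [-3.4  2.9  5.4] 0.20558261893394938 eff6 0.021
t 18.88 pos [0.5651 0.0248 0.0512] ang 103.2 -> row [-0.0014  0.0012  0.0006] 0.0176
```

Call:
drive_tool(plan=[[[0,0,0,0.01],[0,0,0,0.02],[0,0,0,0.03],[0,0,0,0.03],[0,0,0,0.03]]])

```text
time_s: 19.3
eef_pos: [0.5651, 0.0248, 0.0512]
eef_rot: [-0.001, 0.657, 0.754, 0.0]
wrist_force: [-2.5, 2.5, 5.3]
opening: 0.203
grasp_force: 58.6
```

```bash
python3 s.py; python3 j.py w6 | grep -E "jaw|wing|short|long"
```

```text
torque [0.665 0.529 0.197] [-2.5  2.5  5.3] 0.20288757706128976 eff6 0.262
t 19.3 pos [0.5651 0.0248 0.0512] ang 97.8 -> row [-0.0013  0.0013  0.0005] -0.0123
short 1189 [38.73645682 39.89548898 40.99777583] ((4.845346450805664, -52.51890563964844), (19.685415267944336, 54.491851806640625), 0.10638997703790665)
long 8730 [38.31411155 39.72776023 41.07352074] ((4.177766799926758, 67.2283706665039), (20.062530517578125, 88.314697265625), 0.2030431181192398)
jaw -80 [-20.2 -15.2]
jaw 25 [-28.5 -14.9]
jaw 60 [-28.3 -15. ]
jaw 95 [-28.1 -14.8]
wing ((0.6700839996337891, 0.4874382019042969), (43.538089752197266, 12.044906616210938), 89.92719268798828)
```

Call:
drive_tool(plan=[[[0,0,0,0.01],[0,0,0,0.02],[0,0,0,0.03],[0,0,0,0.03]]])

```text
time_s: 19.68
eef_pos: [0.5652, 0.0239, 0.0513]
eef_rot: [-0.0, 0.693, 0.721, -0.0]
wrist_force: [-3.1, 1.3, 4.6]
opening: 0.202
grasp_force: 60.5
```

```bash
python3 s.py; python3 j.py w6 | grep -E "jaw|wing|short|long"
```

```text
torque [0.064 0.543 0.088] [-3.1  1.3  4.6] 0.2023322609964254 eff6 0.483
t 19.68 pos [0.5652 0.0239 0.0513] ang 92.3 -> row [0.0013 0.0012 0.0007] -0.0427
short 724 [38.83531039 39.92003126 41.15280693] ((1.96769380569458, -53.588279724121094), (13.714225769042969, 52.27666473388672), 0.7150977849960327)
long 8722 [38.2900712  39.75961802 41.07818717] ((4.165656089782715, 67.647216796875), (20.190345764160156, 88.80713653564453), 0.08364763110876083)
jaw -80 [-26.9 -15. ]
jaw -50 [-18.  -14.9]
jaw 25 [-28.3 -14.8]
jaw 60 [-28.1 -14.7]
jaw 95 [-27.9 -14.7]
wing ((0.7315950393676758, 0.09395027160644531), (12.1804838180542, 44.55171585083008), 0.11394999176263809)
```

View pics/w6.png

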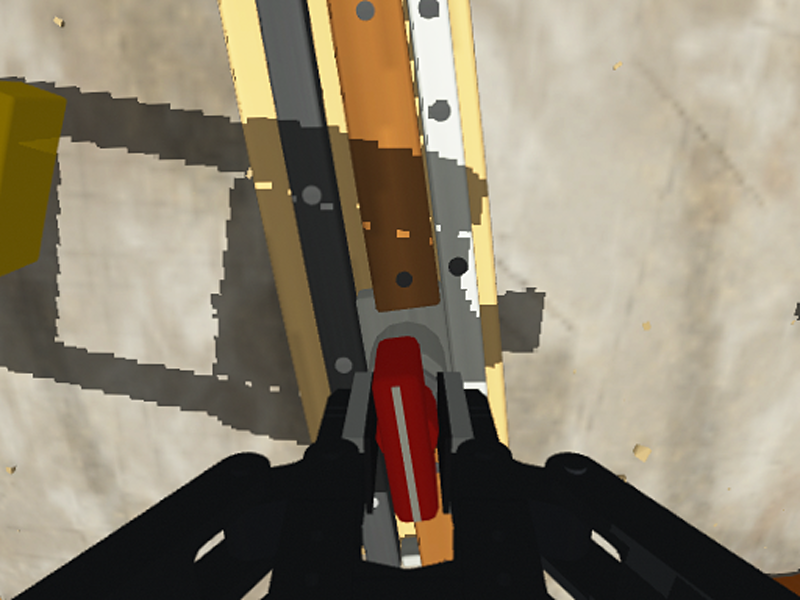

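The wing now lies along the jig's y axis (line from px (397,390) to (418,520)). It did not move while the tool slipped a further 5°, so the screw is solid at its stop. Now I'll back off a quarter turn.

Call:
drive_tool(plan=[[[0,0,0,-0.02],[0,0,0,-0.05],[0,0,0,-0.09],[0,0,0,-0.13],[0,0,0,-0.17],[0,0,0,-0.21],[0,0,0,-0.25],[0,0,0,-0.29],[0,0,0,-0.33],[0,0,0,-0.37],[0,0,0,-0.4],[0,0,0,-0.4]]])

```text
time_s: 20.73
eef_pos: [0.5658, 0.0245, 0.0513]
eef_rot: [0.0, 0.134, 0.991, 0.0]
wrist_force: [-1.7, 3.2, 4.5]
opening: 0.203
grasp_force: 60.5
```

Call:
drive_tool(plan=[[[0,0,0,-0.03],[0,0,0,-0.06],[0,0,0,-0.08],[0,0,0,-0.09],[0,0,0,-0.09],[0,0,0,-0.09]]])

```text
time_s: 21.23
eef_pos: [0.5658, 0.0246, 0.0512]
eef_rot: [0.0, -0.003, 1.0, 0.0]
wrist_force: [-1.3, 5.5, 5.0]
opening: 0.204
grasp_force: 60.5
```

```bash
python3 s.py; python3 j.py w7 | grep -E "jaw|wing|short|long"
```

```text
torque [ 0.988  0.08  -0.027] [-1.3  5.5  5. ] 0.20388790641503787 eff6 -0.012
t 21.23 pos [0.5658 0.0246 0.0512] ang -179.7 -> row [ 0.0001 -0.0006  0.0006] 0.4464
short 4122 [34.9018272  39.72559701 40.97264008] ((4.557633399963379, -57.92928695678711), (65.34609985351562, 20.788436889648438), 89.31360626220703)
long 6968 [34.85314953 39.58799376 40.86963746] ((3.7931084632873535, 70.52182006835938), (20.683950424194336, 95.08383178710938), 0.05220489948987961)
jaw -80 [-32.1 -19.3]
jaw -50 [-32.  -18.7]
jaw 25 [-32.  -18.5]
jaw 60 [-31.9 -18.6]
jaw 95 [-31.9 -18.8]
wing ((0.05065727233886719, -0.19027328491210938), (12.096907615661621, 43.77935028076172), 85.5516586303711)
```

Call:
drive_tool(plan=[[[0,0,0,-0.01],[0,0,0,-0.02],[0,0,0,-0.025],[0,0,0,-0.025],[0,0,0,-0.025],[0,0,0,-0.025]]])

```text
time_s: 21.78
eef_pos: [0.5658, 0.0247, 0.0513]
eef_rot: [0.0, -0.042, 0.999, 0.0]
wrist_force: [-1.0, 5.4, 5.1]
opening: 0.2
grasp_force: 60.6
```

```bash
python3 s.py; python3 j.py w8 | grep -E "wing|short|long"
python3 - <<'E'
from h import *
im,d,*c=cam("scene")
cv2.imwrite("pics/s2.png",cv2.resize(im[150:270,200:340][...,::-1],(700,600),interpolation=cv2.INTER_CUBIC))
E
```

```text
torque [1.051 0.162 0.018] [-1.   5.4  5.1] 0.19992119244325307 eff6 0.026
t 21.78 pos [0.5658 0.0247 0.0513] ang -175.2 -> row [ 0.0003 -0.0007  0.0006] 0.4713
short 4313 [34.86781731 39.70884401 40.96360771] ((4.8768439292907715, -57.77787780761719), (20.97614860534668, 65.02733612060547), 0.15664154291152954)
long 6728 [35.00360773 39.5988407  40.85459843] ((3.7038960456848145, 70.51300048828125), (20.819549560546875, 95.09231567382812), 0.026192475110292435)
wing ((0.008523941040039062, -0.2879476547241211), (12.151191711425781, 43.464290618896484), 89.77428436279297)
```

View pics/w8.png

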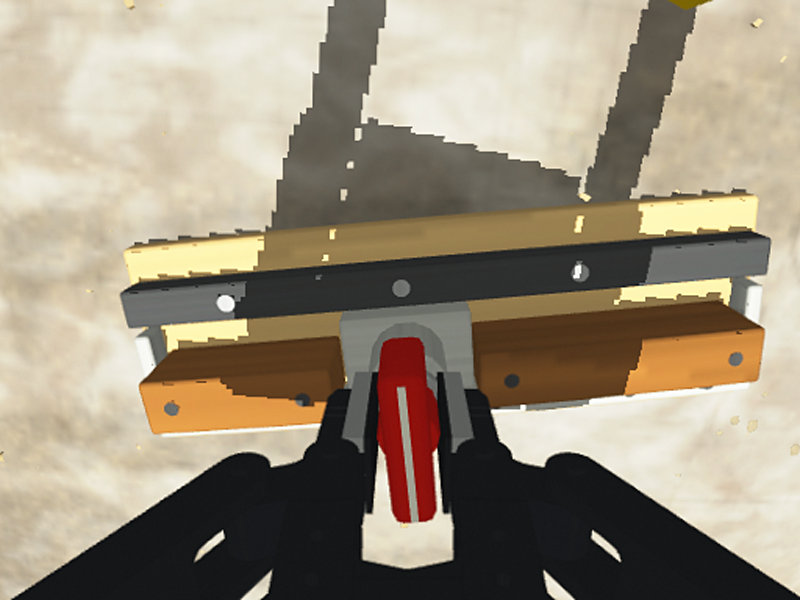

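The wing is now square across the jig (0.2° off) and still gripped at px (408,450). Both strips lie flat in their pockets at px (240,390) and (620,365). Handing in.

```bash
python3 -c "
from h import *
print(ctrl.hand_in())"
```

```text
the job is handed in; nothing more can be done
None
```

Job handed in at about 22 s: both strips lie flat in their pockets, and the screw was run to its stop, backed off a quarter turn and is still gripped there. The jaw never reached the strips: the seated pocket measured about 30 mm wide, not the stated 20.6 mm, so they are not held as closely as described.

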